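# Tip the tackle-box lid shut

## Robot

A 7-joint arm with a two-finger parallel gripper is mounted at the origin on the work surface. World frame = base frame: x ahead of the robot, y to its left, z up, the work surface at z = 0. Lengths are in m, angles in degrees, forces in N, time in s.
With the tool pointing down it reaches from about 0.425 to 0.925 m from the base axis. Payload 6.8 kg.
Tool frame: the origin (TCP) lies between the finger pads; the fingertips stand 8 mm ahead of it and the grasp point (between the pads) lies 11 mm behind it; z points along the fingers, y is the line along which they close (so a half turn about z gives the same grasp; the last joint's range is limited). The gripper opens to 88 mm and grips with 3 to 60 N. Pads are 20 mm wide; open, the fingers measure 115 mm over their backs; the gripper's body (75 mm by 178 mm) begins 61 mm behind the grasp point.
Start: joints at [-82.053, 27.33, 1.283, 89.118, -0.659, 63.558, -4.761], TCP at [0.165, 0.655, 0.231] pointing down, gripper open.
Joint ranges: [-169.35, 169.35], [-19.33, 120.38], [-80.79, 83.38], [13.8, 139.57], [-78.32, 258.32], [9.67, 109.79], [-169.56, 169.56]. Speed limits (degrees/s): [136.94, 136.94, 180, 180, 180, 180, 180].

## Interface

Orientations are given as [roll, pitch, yaw] about the fixed x, y, z axes, in that order (R = Rz(yaw) Ry(pitch) Rx(roll)).
In Python, from cell import observe, vision, env gives the robot as it stands. The module is installed in compiled form; this text tells all that it offers.
- The arm moves only by the shell command python3 -m creep 'ROWS'. ROWS is JSON, a list of rows, each a list of 3 entries, a list of its own where there are three numbers: the gripper command: -1 is fully open, 1 is shut, values between are in proportion, then the shift along the tool's x, y, z in mm, then the turn, a rotation vector about the tool's x, y, z in rad. A call has 1 to 10 rows; each row is the pose to reach, as a shift and turn from the pose commanded when the call began, along the tool's axes at that moment; what a row does not reach only later rows make up. A row lasts 1/10 s, in which the tool goes at most 50 mm and 8.59 degrees, less where a joint would pass 70% of its speed; a pose out of reach is approached as far as the arm can. A call with a gripper value outside its range is refused whole. The fingers move at their own pace and stop on an object; the grip force is fixed at half the most. Time passes only in rows, so rows that repeat a pose let the fingers close. It gives the time, the measured TCP pose, the force, the opening and the grip force at its end, in the units of the state.
- observe(): the state, without advancing time (a new reading comes with each control period).
- vision.grab_frame(name): name is "scene" or "top" or "wrist"; returns a dict with "pixels" (480x640x3 uint8, blue, green, red), "fx", "fy", "cx", "cy" (pixels), "origin" and "rotation" of the camera in the world; the wrist camera has in their place "mount" (4x4, takes a point from camera to tool coordinates, whose origin is the TCP and whose axes are the flange's). Camera axes: x right, y down, z forward; pixel columns grow to the right and rows downward; lengths in m; the calibration is good to about 2 mm. A picture is of the moment at which its call begins: read the wrist's pose just before it. There is no depth.
- env.hand_in(): hands the job in; it is judged then, once.
The state is a dict: "time": time; "joints": joint angles; "dq": joint speeds; "joint_efforts": joint torques, N m; "position": TCP position; "orientation": TCP orientation; "force": force on the tool from outside, world axes, zero at the start; "moment": the same for the moment, N m; "opening": finger opening in m; "grip_force": force on a finger pad.
Only numpy, scipy, OpenCV 4.12 (cv2) and the standard library are available. Lean on these libraries where they do the work, as an engineer would, in place of code of your own. Each camera call takes 0.05 s, during which the arm holds its last target. There are 200 camera calls.

## Task

Two equal tackle boxes stand open on the fold-out shelf, their lids leaning back roughly towards the robot. Push the lid of the box that holds the line spool up past upright and let it drop shut by its own weight, without riding it or pressing it down. Leave the other box, the one with the hook file in it, wide open, and do not knock over or shove the jar.

Things in the scene. Friction and masses are not known exactly. Their poses are not given: they have to be found in the camera images.
- spool_lid (a joint): Hinge of the lid of the tackle box that holds the flanged line spool (64 mm across, 48 mm high, standing in the box). 0 shut, 1.57 upright, 1.9 wide open on its stop (the start). Free hinge, lid about 0.2 kg: it falls back open on one side of upright and shut on the other; under 2 N at its free edge moves it.
- spool_lid_edge (a point): Point on that lid: mid-width, mid-thickness, 10 mm in from the free edge. Flat grey panel, 160 mm hinge to free edge, 200 wide, 8 thick. Axes move with it: x from hinge to free edge, y along the hinge, z out of the outer face (up when shut, towards the robot's side when open). The hinge axis lies at x -150, z -4 mm here, 80 mm above the shelf. Lid top: 231 mm above the shelf open, 240 upright.
- file_lid_edge (a point): The same point and axes on the lid of the other, equal box, which holds a hook file (140 mm, flat steel blade, wooden grip); this lid starts wide open. Both boxes are fixed, grey, 160 mm deep, 200 wide, 80 high, walls 5, hinged on the wall facing the robot but turned up to 46 degrees either way, one to the robot's left and one to its right.
- jar_mid (a point): Centre, half-way up, of a frosted glass jar with a closed cap, 60 mm across, 95 mm high, loose on the shelf between the boxes, z axis up. A dark steel reel clamp with a lever on top (60 by 45 mm, 85 mm high) also stands loose between the boxes, nearer the robot.
Mind the look-alikes: they are no part of the job. What is shaped like the part that bears jar_mid but orange is not meant.

How it is judged (in metres and radians):
On the way:
1. the lid of the spool's box has been pushed past upright (value of joint spool_lid below 1.5 rad), for 0.05 s.
At the end, for the whole second after the job is handed in: The lid of the spool's box is shut (within 5 degrees) and at rest; the other box's lid is wide open as it was (its edge within 25 mm of its start); the jar stands upright (within 10 degrees) within 30 mm of its start (value of joint spool_lid below 0.09 rad and velocity of joint spool_lid between -0.1 and 0.1 rad/s and distance of file_lid_edge from where it was at the start of the episode below 0.025 m and distance of jar_mid from where it was at the start of the episode below 0.03 m and angle between jar_mid's own z axis and vertical below 0.17 rad); the robot touches nothing.
It fails at once if the robot rides or presses the lid down: it pushes on the spool box's lid (over 1 N) when the lid is already more than about 35 degrees past upright (joint below 0.95) (value of joint spool_lid below 0.95 rad and contact force between any of the arm, the fingers and spool_lid above 1 N).
It fails at once if the other box's lid is moved (its edge more than 60 mm) (distance of file_lid_edge from where it was at the start of the episode above 0.06 m).
It fails at once if the jar is knocked over (tilted more than 30 degrees) (angle between jar_mid's own z axis and vertical above 0.52 rad).
It also fails if it takes over 32 s, if anything falls off the work surface, if the arm or the gripper's body presses on something with over 40 N, if the wrist force passes 120 N, or if a joint passes its speed limit or range.

## Working session

There is one attempt and no reset: what is moved stays moved. The work goes in short steps, Python scripts to look and compute and a shell command to move; the robot and the scene stay as the last step left them, time stands still between calls to the robot, and variables do not carry over. Pictures are saved under pics/ and viewed, at most 10 in all, crops included, and the job is handed in when it is done.

```bash
mkdir -p pics
python3 - <<'E'
from cell import observe, vision, env
import cv2,numpy as np
s=observe();print(s['time'],s['position'],s['orientation'],s['joints'])
for n in("scene","top"):
    f=vision.grab_frame(n);cv2.imwrite(f'pics/{n}0.png',f['pixels'])
    print(n,f['fx'],f['fy'],f['cx'],f['cy'],np.array(f['origin']).tolist(),np.array(f['rotation']).tolist())
E
```

```text
0.0 [0.16476109 0.65398741 0.22973841] [-1.79899577e+02  7.72988552e-03  1.65864444e+02] [-82.05326323  27.37256882   1.27814396  89.1756608   -0.65754756
  63.55981437  -4.75992243]
scene 604.0213251326227 604.0213251326227 311.48630595502516 254.126534040701 [1.451980004804304, 0.03341571034965902, 0.9909012292821022] [-138.43695586907674, 1.01161029424733, 91.88622313836346]
top 518.547890911282 518.547890911282 323.3747797844451 238.84052456691 [0.44733339919416515, -0.02021545537701664, 0.9521796838076736] [-168.63739207985543, 0.06868908311248915, -91.32563333322784]
```

View pics/scene0.png

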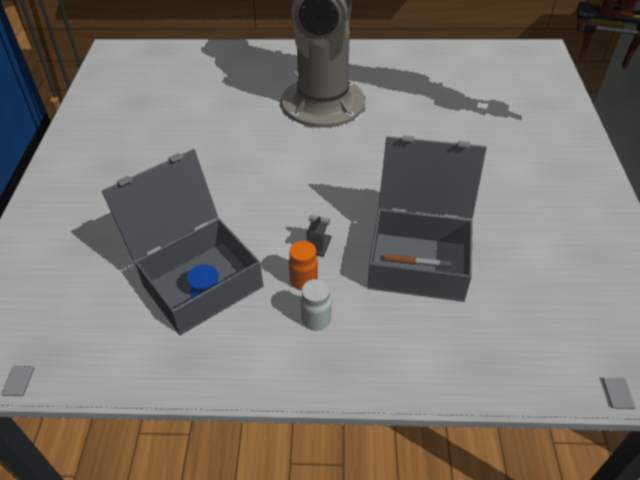

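View pics/top0.png

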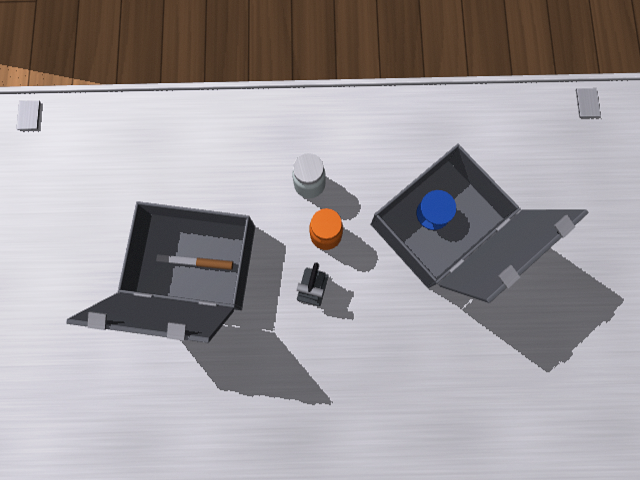

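The spool (blue, top view 437,209) is in the box on the right of the top view, which is the robot's right. The hook file (205,263) is in the left box. There are two jars: frosted (309,175), which is the one meant because it is frosted glass, and orange (326,228), the look-alike. The clamp is at (312,285). Next I'll enlarge to confirm and triangulate the spool box.

```bash
cat > h.py <<'E'
import numpy as np
from scipy.spatial.transform import Rotation as R
C={'scene':(604.02,311.49,254.13,[1.45198,.033416,.990901],[-138.43695586907674, 1.01161029424733, 91.88622313836346]),
'top':(518.548,323.375,238.84,[.447333,-.020215,.95218],[-168.63739207985543, 0.06868908311248915, -91.32563333322784])}
def ray(n,u,v):
    f,cx,cy,o,r=C[n];return np.array(o),R.from_euler('xyz',r,degrees=True).apply([(u-cx)/f,(v-cy)/f,1])
def atz(n,u,v,z):
    o,d=ray(n,u,v);return o+d*(z-o[2])/d[2]
def tri(a,b):
    A=[];y=[]
    for n,p in(('top',a),('scene',b)):
        o,d=ray(n,*p);d/=np.linalg.norm(d);P=np.eye(3)-np.outer(d,d);A.append(P);y.append(P@o)
    return np.linalg.solve(A[0]+A[1],y[0]+y[1])
def proj(n,p):
    f,cx,cy,o,r=C[n];q=R.from_euler('xyz',r,degrees=True).inv().apply(np.array(p)-o);return q[:2]/q[2]*f+[cx,cy]
E
python3 - <<'E'
from h import *
import cv2
np.set_printoptions(precision=3,suppress=True)
for k,p in dict(far=(458,146),inner=(373,217),hin=(433,287),hout=(519,208)).items(): print(k,atz('top',*p,.08))
for k,p in dict(far=(180,328),inner=(262,265),hin=(217,222),hout=(135,262)).items(): print('sc',k,atz('scene',*p,.08))
print('lid in',tri((488,300),(196,153)),'lid out',tri((587,211),(105,190)))
print('jar',atz('top',309,167,.095),'orange',atz('top',326,222,.095),'clamp',atz('top',312,270,.085),tri((316,266),(319,220)))
print('file lid',atz('top',209,340,.231),atz('top',68,321,.231))
a=cv2.imread('pics/top0.png')[130:310,360:600];b=cv2.imread('pics/scene0.png')[140:340,90:340]
a=cv2.resize(a,(400,300),interpolation=3);b=cv2.resize(b,(375,300),interpolation=3)
cv2.imwrite('pics/crop.png',np.hstack([a,b]))
E
```

```text
far [ 0.785 -0.267  0.08 ]
inner [ 0.659 -0.11   0.08 ]
hin [ 0.536 -0.206  0.08 ]
hout [ 0.669 -0.364  0.08 ]
sc far [ 0.83  -0.244  0.08 ]
sc inner [ 0.676 -0.107  0.08 ]
sc hin [ 0.557 -0.213  0.08 ]
sc hout [ 0.672 -0.363  0.08 ]
lid in [ 0.501 -0.248  0.221] lid out [ 0.624 -0.398  0.231]
jar [ 0.747 -0.001  0.095] orange [ 0.649 -0.028  0.095] clamp [ 0.568 -0.003  0.085] [ 0.572 -0.003  0.104]
file lid [0.455 0.137 0.231] [0.485 0.331 0.231]
```

View pics/crop.png

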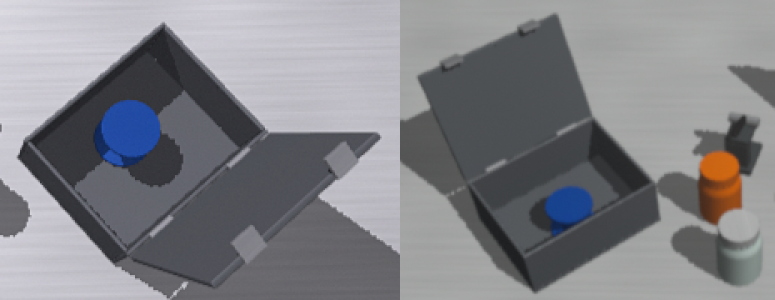

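The crop confirms it. The blue flanged spool is in the box to the robot's right, whose hinge runs from about (0.54,-0.207) to (0.67,-0.364). The frosted jar is the pale one beyond the orange jar. I'll work out the shifts in tool axes.

```bash
cat >> h.py <<'E'
def sh(pts,yaw=None,s=None):
    from cell import observe
    s=s or observe();Rt=R.from_euler('xyz',s['orientation'],degrees=True)
    for p in pts: print('shift',np.round(Rt.inv().apply(np.array(p)-s['position'])*1000,1))
    if yaw is not None: print('turn',np.round((Rt.inv()*R.from_euler('xyz',[180,0,yaw],degrees=True)).as_rotvec(),3))
E
python3 - <<'E'
from h import *
sh([(.165,.654,.33),(.5,.1,.33),(.5,-.37,.33)],39.5)
E
```

```text
shift [-2.000e-01 -1.000e-01 -1.002e+02]
shift [-460.4 -455.5  -99.4]
shift [-575.2 -911.3  -98.7]
turn [-1.000e-03  2.000e-03  2.205e+00]
```

```bash
python3 -m creep '[[1,[0,0,-50],[0,0,0]],[1,[0,0,-100],[0,0,0]],[1,[-35,-35,-100],[0,0,0.1]],[1,[-70,-70,-100],[0,0,0.2]],[1,[-105,-104,-100],[0,0,0.3]],[1,[-140,-139,-100],[0,0,0.4]],[1,[-175,-173,-100],[0,0,0.5]],[1,[-210,-208,-100],[0,0,0.6]],[1,[-245,-242,-100],[0,0,0.7]],[1,[-280,-277,-100],[0,0,0.8]]]'
python3 - <<'E'
from h import *
sh([(.5,.1,.33),(.5,-.37,.33)],39.5)
E
```

```text
time: 1.1
position: [0.3693, 0.3155, 0.3305]
orientation: [-180.0, -0.0, 119.8]
force: [1.9, 0.3, 0.3]
opening: 0.0115
grip_force: 0.0
shift [-252.     6.4    0.4]
shift [-6.599e+02 -2.272e+02  4.000e-01]
turn [-0.     0.     1.401]
```

```bash
python3 -m creep '[[1,[-48,1,0],[0,0,0.1]],[1,[-96,2,0],[0,0,0.2]],[1,[-144,3,0],[0,0,0.3]],[1,[-192,4,0],[0,0,0.4]],[1,[-240,5,0],[0,0,0.5]],[1,[-283,-13,0],[0,0,0.6]],[1,[-325,-37,0],[0,0,0.7]],[1,[-367,-61,0],[0,0,0.8]],[1,[-409,-85,0],[0,0,0.9]],[1,[-451,-108,0],[0,0,1]]]'
python3 - <<'E'
from h import *
sh([(.5,-.37,.33),(.497,-.373,.2)],39.5)
E
```

```text
time: 2.1
position: [0.5002, -0.1289, 0.3306]
orientation: [-180.0, -0.0, 62.5]
force: [1.3, 0.0, 0.1]
opening: 0.0002
grip_force: 0.0
shift [-214.   111.2    0.5]
shift [-218.1  109.9  130.4]
turn [-0.    -0.001  0.401]
```

```bash
python3 -m creep '[[1,[-44,22,0],[0,0,0.1]],[1,[-88,44,0],[0,0,0.2]],[1,[-131,66,0],[0,0,0.3]],[1,[-175,88,0],[0,0,0.4]],[1,[-218,110,0],[0,0,0.4]],[1,[-218,110,40],[0,0,0.4]],[1,[-218,110,80],[0,0,0.4]],[1,[-218,110,115],[0,0,0.4]],[1,[-218,110,130],[0,0,0.4]],[1,[-218,110,130],[0,0,0.4]]]'
python3 - <<'E'
from h import *
from cell import vision
import cv2
f=vision.grab_frame('top');cv2.imwrite('pics/top1.png',f['pixels'])
sh([(.605,-.285,.2)],39.5)
E
```

```text
time: 3.1
position: [0.4979, -0.3702, 0.1987]
orientation: [-179.8, 0.1, 39.8]
force: [-0.5, 0.4, -0.1]
opening: 0.0004
grip_force: 0.0
shift [136.8   1.9   0.6]
turn [-0.001  0.001  0.005]
```

View pics/top1.png

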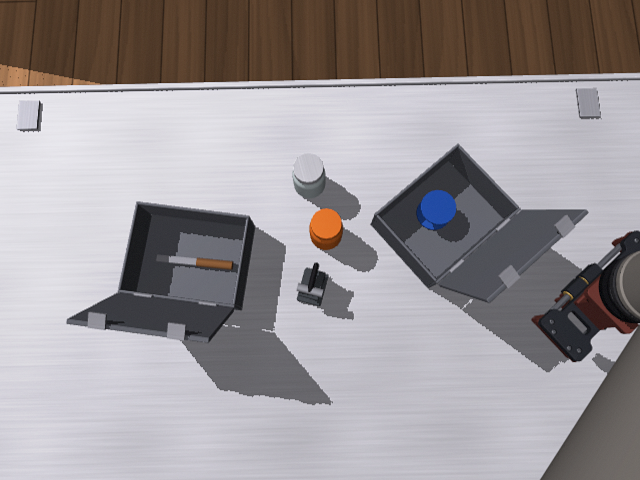

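The fingers (about 570,330) are behind the spool lid with a gap, and nothing has moved. I'll push along tool +x.

```bash
python3 -m creep '[[1,[20,0,0],[0,0,0]],[1,[40,0,0],[0,0,0]],[1,[60,0,0],[0,0,0]],[1,[70,0,0],[0,0,0]],[1,[80,0,0],[0,0,0]],[1,[90,0,0],[0,0,0]],[1,[100,0,0],[0,0,0]],[1,[110,0,0],[0,0,0]],[1,[120,0,0],[0,0,0]],[1,[120,0,0],[0,0,0]]]'
python3 - <<'E'
from h import *
from cell import vision
import cv2
f=vision.grab_frame('scene');cv2.imwrite('pics/scene1.png',f['pixels'])
sh([(.605,-.285,.2)],39.5)
E
```

```text
time: 4.15
position: [0.5924, -0.2927, 0.2003]
orientation: [-180.0, -0.0, 39.9]
force: [0.1, 0.3, 0.8]
opening: 0.0003
grip_force: 0.0
shift [15.9  2.   0.4]
turn [-0.     0.     0.007]
```

View pics/scene1.png

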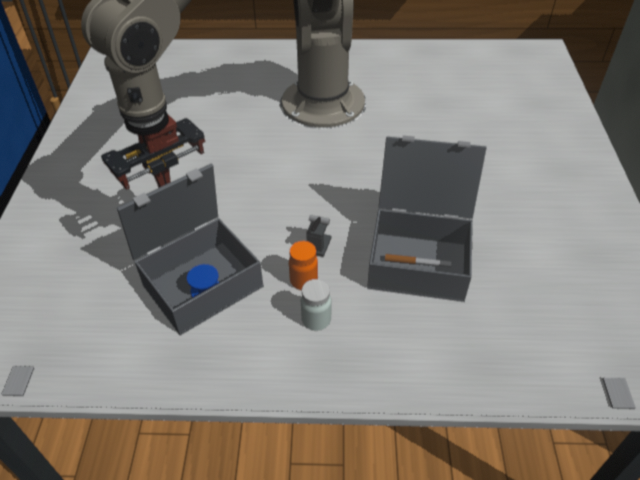

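The lid is nearly upright (top edge about 170,185) against the fingers. I'll push a little past upright, then back away.

```bash
python3 -m creep '[[1,[8,0,0],[0,0,0]],[1,[16,0,0],[0,0,0]],[1,[24,0,0],[0,0,0]],[1,[28,0,0],[0,0,0]],[1,[28,0,0],[0,0,0]],[1,[0,0,0],[0,0,0]],[1,[-30,0,0],[0,0,0]],[1,[-60,0,0],[0,0,0]],[1,[-90,0,0],[0,0,0]],[1,[-90,0,0],[0,0,0]]]'
python3 - <<'E'
from cell import vision
import cv2
f=vision.grab_frame('scene');cv2.imwrite('pics/scene2.png',f['pixels'])
E
```

```text
time: 5.2
position: [0.5171, -0.3562, 0.2014]
orientation: [180.0, 0.1, 39.3]
force: [0.1, 0.1, 0.5]
opening: 0.0005
grip_force: 0.0
```

View pics/scene2.png

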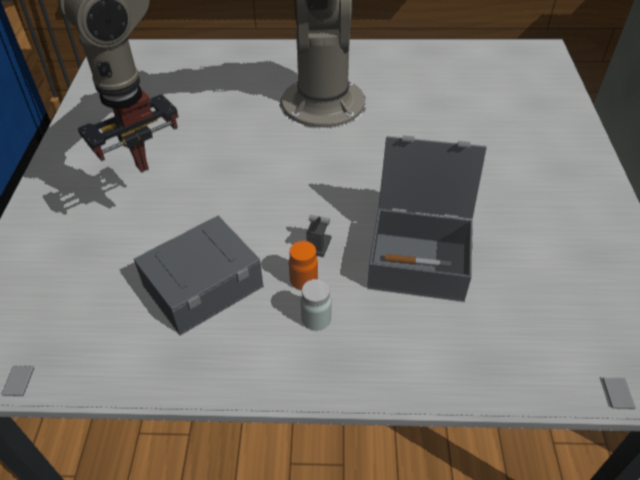

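The spool box (about 200,270) is shut. The file box lid (435,175) and the frosted jar (316,305) haven't moved, and the arm is clear. I'll let it settle, then hand in.

```bash
python3 -m creep '[[1,[0,0,0],[0,0,0]],[1,[0,0,0],[0,0,0]],[1,[0,0,0],[0,0,0]],[1,[0,0,0],[0,0,0]],[1,[0,0,0],[0,0,0]]]'; python3 -c "
from cell import env
print(env.hand_in())"
```

```text
time: 5.75
position: [0.5221, -0.3516, 0.2006]
orientation: [-180.0, 0.0, 39.9]
force: [0.4, 0.6, -0.5]
opening: 0.0004
grip_force: 0.0
the job is handed in; nothing more can be done
None
```

I pushed the spool box's lid past upright and it dropped shut on its own; the file box's lid and the frosted jar look unmoved in the last picture, the arm is clear, and the job was handed in at about 5.8 s (no verdict was returned).

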